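# Lock off the feeder and free the jammed balls

### The arm

A 6-joint arm with a two-finger parallel gripper is mounted at the origin on the work surface. World frame = base frame: x ahead of the robot, y to its left, z up, the work surface at z = 0. Lengths are in m, angles in rad, forces in N, time in s.
With the tool pointing down it reaches from about 0.3 to 0.775 m from the base axis. Payload 14.6 kg.
Tool frame: the origin (TCP) lies midway between the tips of the shut fingers; the grasp point (between the pads) lies 19 mm behind it (ctrl.pinch_z is the distance from the TCP to the grasp point, in m); z points along the fingers, y is the line along which they close (so a half turn about z gives the same grasp; the last joint's range is limited). The gripper opens to 94 mm and grips with 3 to 60 N. Pads are 16 mm wide; open, the fingers measure 119 mm over their backs; the gripper's body (75 mm by 177 mm) begins 78 mm behind the grasp point.
Start: joints at [-1.233, 0.3, 1.521, -0, 1.321, -0.067], TCP at [0.217, -0.506, 0.205] pointing down, gripper open.
Joint ranges: [-3.03, 3.03], [-0.79, 2.21], [0.23, 2.52], [-1.04, 4.18], [0, 3.07], [-2.55, 2.55]. Speed limits (rad/s): [2.22, 2.22, 2.57, 3.14, 3.14, 3.14].

### API

Orientations are given as [roll, pitch, yaw] about the fixed x, y, z axes, in that order (R = Rz(yaw) Ry(pitch) Rx(roll)).
In Python, from station import ctrl gives the robot as it stands.
- The arm moves only by the tool jog_arm, never from a script. Its argument "motion" is a list of rows, each a list of 7 numbers: the shift along the tool's x, y, z in m, then the turn, a rotation vector about the tool's x, y, z in rad, then the opening, from -1 (shut) to 1 (fully open). In form: [[tx, ty, tz, rx, ry, rz, gripper], ...]. A call has 1 to 5 rows; each row shifts and turns the commanded pose from where the row before left it, along the tool's axes as they then stand; what a row does not reach is not made up. A row lasts 1/10 s, in which the tool goes at most 50 mm and 8.59 degrees, less where a joint would pass 70% of its speed; a pose out of reach is approached as far as the arm can. A call is refused whole if a number of a shift passes 0.05 or a number of a turn 0.15, either way. A call with a gripper value outside its range is refused whole. The fingers move at their own pace and stop on an object; "squeeze" is the grip in N (left out, the last holds). Time passes only in rows, so rows that do not move let the fingers close. It gives the time, the measured TCP pose, the force, the opening and the grip force at its end, in the units of the state.
- ctrl.get_obs(): the state, without advancing time (a new reading comes with each control period).
- ctrl.camera(name): name is "scene" or "top" or "wrist"; returns the picture (420x560x3 uint8, red, green, blue); there is no depth.
- ctrl.camera_model(name): a dict with "intrinsics" (3x3 intrinsics, pixels), "rvec" (rotation vector, rad) and "tvec" (3), from world to camera coordinates, as OpenCV has them. Camera axes: x right, y down, z forward; pixel columns grow to the right and rows downward; lengths in m; the calibration is good to about 2 mm. The wrist camera is an equidistant fisheye: a pixel r from the principal point sees the ray r / f radians off the axis. A picture is of the moment at which its call begins: read the wrist's pose just before it. camera_model takes no time and is no camera call; for the wrist camera it gives the pose at the moment of the call.
- ctrl.hand_in(): hands the job in; it is judged then, once.
The state is a dict: "time_s": time; "qpos": joint angles; "joint_vel": joint speeds; "tau": joint torques, N m; "ee_pos": TCP position; "eef_rot": TCP orientation; "force": force on the tool from outside, world axes, zero at the start; "moment": the same for the moment, N m; "grip_width": finger opening in m; "grip_force": force on a finger pad.
Only numpy, scipy, OpenCV 4.12 (cv2) and the standard library are available. Lean on these libraries where they do the work, as an engineer would, in place of code of your own. Each camera call takes 0.05 s, during which the arm holds its last target. There are 200 camera calls.

### The job

The wooden balls have jammed at the narrow opening of the feed chute. First lock the drive off at the grey switch box, before touching any ball: pull the red-capped toggle bat outward, flip it over to the red side and let it drop back into its lock. Then nudge a blocking ball back up the chute so that the jam breaks, until all three balls have rolled down into the catch tray and lie there; leave the toggle locked off, and the mug, the roll of tape and the wood offcut where they are.

Things in the scene. Friction and masses are not known exactly. Their poses are not given: they have to be found in the camera images.
- toggle_pivot (a point): Where the toggle bat enters the top of the grey steel switch box (box 150 x 120 x 100 mm, fixed on the bench, level; bat in the middle of its flat top). The point is the bat's swing axis, level with the top face, 100 mm above the bench. Axes are the box's: z up, y along the swing axis, x from the green end plate (-x) to the red end plate (+x). A flat black bezel with 3 to 5 mm high trim lies round it; nothing else stands on the top.
- toggle_grip (a point): Middle of the bat's red grip cap (cylinder 16 mm in diameter, 24 mm long, on a 10 mm steel shaft), 38 mm along the bat from toggle_pivot when the bat is not pulled; the bat's end is 12 mm beyond it. Moves with the bat; its z axis points outward along the bat, its y axis is the swing axis.
- toggle (a joint): Swing of the bat about the box's y axis, rad: 0 = leaning 0.45 rad from vertical towards the green end (ON, as it starts), 0.45 = upright, 0.90 = leaning 0.45 rad towards the red end (OFF). Locked at both ends (about 0.06 rad of play) unless pulled out; it swings freely while pulled.
- toggle_pull (a joint): How far the bat is pulled outward along its own length, m: 0 = seated in its lock, 0.014 = end of travel. It must be out by about 0.011 to pass the lock in the middle. A spring of 6 N (seated) to 10 N (fully out) draws it back in; released near the end of the swing it seats by itself.
- opening (a point): Middle of the 58 mm wide opening at the low end of the fixed plywood chute, on the chute's white floor, 45 mm above the bench. Axes are the chute's, level: z up, x pointing back up the chute, y across. From here the floor rises along +x at 0.24 rad for 140 mm, ending in a back wall; funnel walls 26 mm high and 6 mm thick spread from the opening's edges (y = +-29 mm) at 45 degrees to y = +-66 mm, then run straight back. At -x, below the opening, lies the open catch tray.
- tray_middle (a point): Middle of the catch tray's floor, 58 mm before the opening (-x of the chute) and 18 mm above the bench. The tray is 150 mm wide and 105 mm long inside, its walls reach 48 mm above the bench, its floor falls slightly away from the opening.
- ball_a_center (a point): Centre of a pale wooden ball, 36 mm in diameter, about 18 g. It starts wedged side by side with ball_b just behind the opening (centres about 10 mm behind it and 21 mm above its floor, one 18 mm to +y and one to -y, either way round), each against its funnel wall.
- ball_b_center (a point): Centre of the mid-brown wooden ball, 36 mm in diameter, about 18 g, wedged beside ball_a. Pushing either one back 15 to 25 mm breaks the jam: with the finger entering close to the funnel wall on that side, the neighbour rolls out past it; the rest roll down by themselves once the finger is lifted out. If they wedge again, nudge again.
- ball_c_center (a point): Centre of the dark wooden ball, 36 mm in diameter, about 18 g, waiting behind the other two in the middle of the chute.
- tape_roll: Bystander: roll of clear tape, 90 mm across and 45 mm high; origin under its centre.
- mug: Bystander: blue mug, 80 mm across and 90 mm high; origin under its centre.
- offcut: Bystander: wood offcut 120 x 60 x 30 mm; origin under its centre.
There are look-alikes about, which are no part of the job. What is shaped like the part that bears ball_c_center but orange or turquoise is not meant. Leave any orange or pink look-alike of the part that bears ball_a_center alone.

How it is judged:
By the outcome, as a careful person would: the job done as asked, in the order asked, and still so for the second after the job is handed in, with the robot touching nothing.
It also fails if it takes over 53 s, if anything falls off the work surface, if the arm or the gripper's body presses on something with over 40 N, if the wrist force passes 120 N, or if a joint passes its speed limit or range.

## Working session

There is one attempt and no reset: what is moved stays moved. The work goes in short steps, Python scripts to look and compute and a tool call to move; the robot and the scene stay as the last step left them, time stands still between calls to the robot, and variables do not carry over. Pictures are saved under pics/ and viewed, at most 10 in all, crops included, and the job is handed in when it is done.

Besides the shell and the picture viewer there is one more tool, called after "Call:" as name([rows], argument=value, ...), one row to a line, values as JSON. jog_arm: Moves the arm, as the interface text tells. Its arguments: {"type":"object","properties":{"motion":{"type":"array"},"squeeze":{"type":"number"}},"required":["motion"]}

```bash
mkdir -p pics; cat > h.py <<'E'
import numpy as np, cv2
from station import ctrl
def snap(n,f):
    m=ctrl.camera_model(n); im=ctrl.camera(n); cv2.imwrite('pics/'+f,im[:,:,::-1]); return im,m
def ray(m,u,v,fish=False):
    K=np.array(m['intrinsics']);R=cv2.Rodrigues(np.array(m['rvec'],float))[0];t=np.array(m['tvec'],float).ravel()
    x=(u-K[0,2])/K[0,0];y=(v-K[1,2])/K[1,1]
    if fish:
        r=np.hypot(x,y);s=np.sin(r)/max(r,1e-9);d=np.array([x*s,y*s,np.cos(r)])
    else: d=np.array([x,y,1.])
    return -R.T@t, R.T@d/np.linalg.norm(d)
def onz(m,u,v,z,fish=False):
    c,d=ray(m,u,v,fish); return c+d*(z-c[2])/d[2]
def tri(rs):
    A=0;b=0
    for c,d in rs:
        P=np.eye(3)-np.outer(d,d);A=A+P;b=b+P@c
    return np.linalg.solve(A,b)
def proj(m,p):
    K=np.array(m['intrinsics']);return cv2.projectPoints(np.array([p],float),np.array(m['rvec'],float),np.array(m['tvec'],float),K,None)[0].ravel()
E
python3 - <<'E'
from h import *
import json,pickle
D={}
for n in('top','scene'):
    im,m=snap(n,n+'0.png');D[n]=m
    print(n,ray(m,280,210),m['intrinsics'][0][0] if not hasattr(m['intrinsics'],'shape') else m['intrinsics'][0,0])
pickle.dump(D,open('m.pkl','wb'))
print(ctrl.get_obs())
E
```

```text
top (array([0.42670262, 0.00147329, 1.09132137]), array([ 0.18288059,  0.02421534, -0.98283687])) 420.6136538102999
scene (array([0.88407452, 0.46389002, 0.9500457 ]), array([-0.2873827 , -0.47051926, -0.83427982])) 416.33917143427203
{'time_s': 0.1, 'qpos': array([-1.23259302e+00,  3.00403354e-01,  1.52148538e+00, -4.86985586e-05,
        1.32069026e+00, -6.65511204e-02]), 'joint_vel': array([-4.35140646e-05, -9.96185151e-04, -2.51085729e-03,  1.93704385e-03,
        1.01194811e-03,  5.43682723e-04]), 'tau': array([ 1.55457914e-03, -5.32649946e+01, -3.53286195e+01,  7.10146339e-02,
        2.34560575e-02, -6.10813800e-05]), 'ee_pos': array([ 0.21652325, -0.50534709,  0.20496397]), 'eef_rot': array([-3.14060537e+00, -1.85260553e-05,  4.04766497e-01]), 'force': array([ 0.2262658 , -0.621117  , -0.68566719]), 'moment': array([-0.01131116,  0.00099849,  0.03209339]), 'grip_force': 0.0, 'grip_width': 0.09381817724230436}
```

View pics/top0.png

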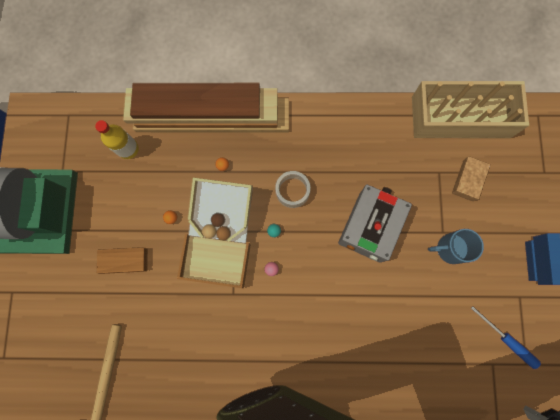

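View pics/scene0.png

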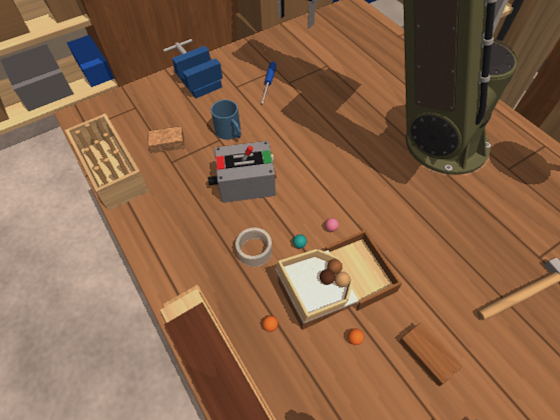

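Top view: the switch box is at (377,222), with its green end at (368,245) and red end at (388,198), and the bat's red cap near (378,227). The chute is at (220,210) and its tray at (216,262). The balls are pale (208,232), brown (224,234) and dark (218,220), all inside the chute. The look-alikes lie on the bench outside it: orange (222,164) and (170,217), turquoise (274,231), pink (272,269). An enlarged crop will confirm which is which.

```bash
python3 - <<'E'
from h import *
t=cv2.imread('pics/top0.png');s=cv2.imread('pics/scene0.png')
R=lambda im,x,y,w,h:cv2.resize(im[y:y+h,x:x+w],(400,300),interpolation=cv2.INTER_CUBIC)
o=np.vstack([np.hstack([R(t,165,172,160,120),R(t,317,177,120,90)]),np.hstack([R(s,265,220,160,120),R(s,190,130,100,75)])])
cv2.imwrite('pics/crop1.png',o)
E
```

```text
(no output)
```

View pics/crop1.png

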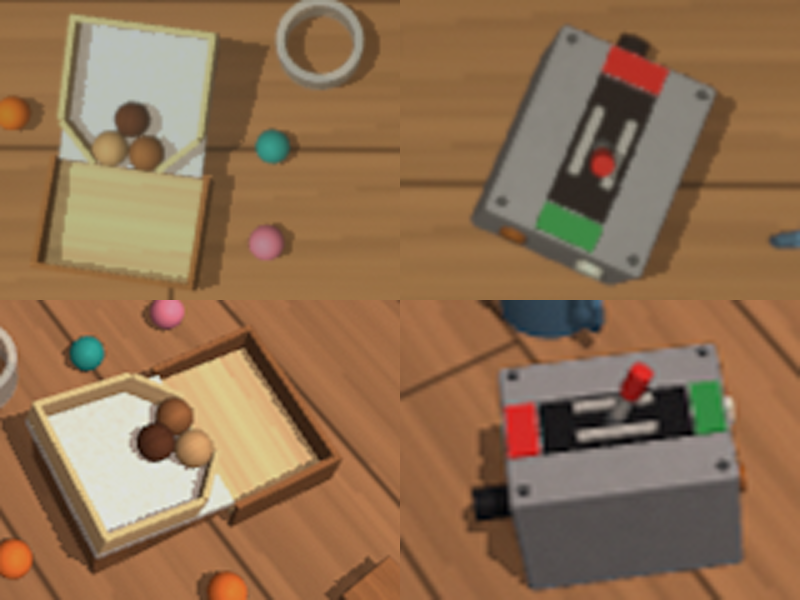

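The crop confirms it: the pale and brown balls are wedged behind the opening with the dark ball behind them. Pale is on the chute's +y (left) side. The bat leans towards green. Next I work out the positions.

```bash
python3 - <<'E'
from h import *
import pickle
D=pickle.load(open('m.pkl','rb'));T,S=D['top'],D['scene']
t=lambda x,y:(165+x/2.5,172+y/2.5)
b=lambda x,y:(317+(x-400)/3.3333,177+y/3.3333)
s=lambda x,y:(265+x/2.5,220+(y-300)/2.5)
c=lambda x,y:(190+(x-400)/4,130+(y-300)/4)
np.set_printoptions(precision=4,suppress=True)
B={}
for n,p,q in(('pale',(109,149),(194,448)),('brown',(147,154),(175,416)),('dark',(132,119),(157,441))):
    r1=ray(T,*t(*p));r2=ray(S,*s(*q));B[n]=tri([r1,r2]);print(n,B[n],onz(T,*t(*p),.066),onz(S,*s(*q),.066))
P=[onz(T,*b(*p),.1) for p in((572,38),(703,95),(633,260),(502,202))]
Q=[onz(S,*c(*p),.1) for p in((512,376),(704,352),(723,466),(523,491))]
print('screws top',np.mean(P,0),'scene',np.mean(Q,0))
e=(P[0]-P[3]+P[1]-P[2]);print('red dir top',np.degrees(np.arctan2(e[1],e[0])),[np.linalg.norm(P[i]-P[i-1]) for i in range(4)])
e=(Q[0]-Q[1]+Q[3]-Q[2]);print('scene',np.degrees(np.arctan2(e[1],e[0])),[np.linalg.norm(Q[i]-Q[i-1]) for i in range(4)])
print('cap',tri([ray(T,*b(602,164)),ray(S,*c(635,384))]))
W=[onz(T,*t(*p),.048) for p in((38,262),(195,287),(210,178),(60,158))]
print('tray',np.array(W),np.mean(W,0))
W=[onz(S,*s(*p),.048) for p in((248,331),(338,463),(230,522))]
print(np.array(W))
m=(B['pale']+B['brown'])/2;e=B['pale']-B['brown'];print('mid',m,'ang x',np.degrees(np.arctan2(e[1],e[0]))-90,np.linalg.norm(e))
w=ctrl.camera_model('wrist');print(w)
E
```

```text
pale [0.5623 0.2031 0.0631] [0.5623 0.2021 0.066 ] [0.563  0.2043 0.066 ]
brown [0.5572 0.1662 0.0611] [0.5576 0.1644 0.066 ] [0.558  0.1688 0.066 ]
dark [0.5903 0.1807 0.0718] [0.5924 0.1805 0.066 ] [0.5871 0.1801 0.066 ]
screws top [ 0.5852 -0.2067  0.1   ] scene [ 0.5847 -0.2022  0.1   ]
red dir top -24.281504869767545 [np.float64(0.1308129562692041), np.float64(0.10127549331752457), np.float64(0.13025975271958687), np.float64(0.09940155002542025)]
scene -24.258717774270238 [np.float64(0.09958004966474451), np.float64(0.13121848769751449), np.float64(0.10049126210583897), np.float64(0.13021005830993226)]
cap [ 0.5691 -0.1999  0.128 ]
tray [[0.4523 0.271  0.048 ]
 [0.4296 0.1156 0.048 ]
 [0.5363 0.1035 0.048 ]
 [0.5553 0.2545 0.048 ]] [0.4934 0.1861 0.048 ]
[[0.4339 0.1279 0.048 ]
 [0.4542 0.2844 0.048 ]
 [0.5733 0.274  0.048 ]]
mid [0.5598 0.1846 0.0621] ang x -7.829888086710554 0.03728286491560817
{'intrinsics': array([[325.1923,   0.    , 280.3305],
       [  0.    , 325.1923, 206.4216],
       [  0.    ,   0.    ,   1.    ]]), 'rvec': array([-2.4458,  1.6146,  0.1994]), 'tvec': array([-0.5497, -0.024 ,  0.3897])}
```

Both views agree on everything (screw spacing, cap height, ball gap 37 mm). I'll move to a hover above the box, side-on, with the tool yaw along the box.

```bash
cat >> h.py <<'E'
from scipy.spatial.transform import Rotation as Ro
def tool(yaw,tilt): return Ro.from_euler('xyz',[np.pi,0,yaw])*Ro.from_rotvec([0,tilt,0])
def plan(p,R,n,g,start=None):
    o=ctrl.get_obs(); P,Q=start or (o['ee_pos'],Ro.from_euler('xyz',o['eef_rot']))
    w=(Q.inv()*R).as_rotvec()/n; st=(np.array(p)-P)/n
    for i in range(n):
        r=np.r_[Q.inv().apply(st),w].round(4); print(list(map(float,r))+[g]); Q=Q*Ro.from_rotvec(w)
    return (np.array(p),R)
E
python3 - <<'E'
from h import *
plan([.53,-.18,.30],tool(-.424,0),10,1)
E
```

```text
[0.0416, -0.0176, -0.0095, -0.0001, 0.0, 0.0829, 1]
[0.04, -0.021, -0.0095, -0.0001, 0.0, 0.0829, 1]
[0.0382, -0.0242, -0.0095, -0.0001, 0.0, 0.0829, 1]
[0.036, -0.0273, -0.0095, -0.0001, 0.0, 0.0829, 1]
[0.0336, -0.0302, -0.0095, -0.0001, 0.0, 0.0829, 1]
[0.031, -0.0328, -0.0095, -0.0001, 0.0, 0.0829, 1]
[0.0282, -0.0353, -0.0095, -0.0001, 0.0, 0.0829, 1]
[0.0252, -0.0375, -0.0095, -0.0001, 0.0, 0.0829, 1]
[0.022, -0.0395, -0.0095, -0.0001, 0.0, 0.0829, 1]
[0.0187, -0.0411, -0.0095, -0.0001, 0.0, 0.0829, 1]
```

Call:
jog_arm([
  [0.042,-0.018,-0.0095,0,0,0.083,1],
  [0.04,-0.021,-0.0095,0,0,0.083,1],
  [0.038,-0.024,-0.0095,0,0,0.083,1],
  [0.036,-0.027,-0.0095,0,0,0.083,1],
  [0.034,-0.03,-0.0095,0,0,0.083,1],
])

```text
time_s: 0.6
ee_pos: [0.3746, -0.3414, 0.2532]
eef_rot: [-3.141, 0.0, -0.014]
force: [0.1, -0.2, 0.7]
grip_width: 0.094
grip_force: 0.0
```

Call:
jog_arm([
  [0.031,-0.033,-0.0095,0,0,0.083,1],
  [0.028,-0.035,-0.0095,0,0,0.083,1],
  [0.025,-0.0375,-0.0095,0,0,0.083,1],
  [0.022,-0.0395,-0.0095,0,0,0.083,1],
  [0.019,-0.041,-0.0095,0,0,0.083,1],
])

```text
time_s: 1.1
ee_pos: [0.5314, -0.179, 0.3007]
eef_rot: [3.142, 0.0, -0.429]
force: [-0.2, 0.4, -0.4]
grip_width: 0.0942
grip_force: 0.0
```

Call:
jog_arm([
  [0,0,0,0,0,0,1],
  [0,0,0,0,0,0,1],
  [0,0,0,0,0,0,1],
])

```text
time_s: 1.4
ee_pos: [0.5299, -0.1813, 0.3]
eef_rot: [3.141, 0.001, -0.425]
force: [-0.1, -0.1, -0.2]
grip_width: 0.0936
grip_force: 0.0
```

```bash
python3 - <<'E'
from h import *
import pickle
im,m=snap('wrist','w1.png');pickle.dump(m,open('w1.pkl','wb'))
o=ctrl.get_obs();print(o['ee_pos'],o['eef_rot'],o['qpos'],o['time_s'])
plan([.53,-.18,.30],tool(-.424,.45),4,1)
E
```

```text
[ 0.52977762 -0.18151327  0.30011697] [ 3.14146646e+00  6.36281417e-04 -4.25851206e-01] [-3.95437457e-01  2.70949625e-01  1.34076606e+00 -1.06870089e-04
  1.53051680e+00  1.60121437e+00] 1.45
[-0.0001, -0.0004, 0.0, 0.0001, 0.1127, -0.0004, 1]
[-0.0001, -0.0004, 0.0, 0.0001, 0.1127, -0.0004, 1]
[-0.0001, -0.0004, 0.0, 0.0001, 0.1127, -0.0004, 1]
[-0.0001, -0.0004, -0.0, 0.0001, 0.1127, -0.0004, 1]
```

View pics/w1.png

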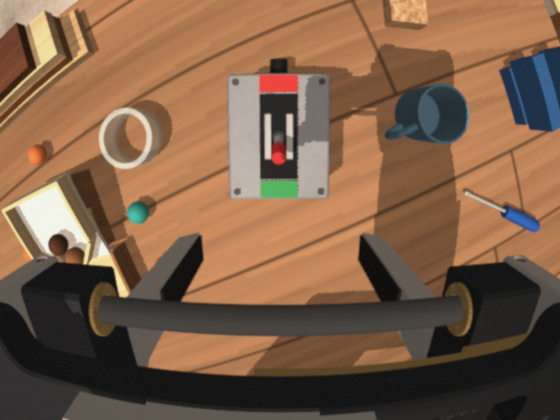

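Wrist view: the box top's screws are at (236,82), (320,81), (321,191) and (237,191). The red cap is at (278,152), leaning towards the green plate at (279,188).

```bash
python3 - <<'E'
from h import *
import pickle
m=pickle.load(open('w1.pkl','rb'))
P=[onz(m,*p,.1,True) for p in((236,82),(320,81),(321,191),(237,191))]
c=np.mean(P,0);e=P[0]+P[1]-P[2]-P[3];yaw=np.arctan2(e[1],e[0])
print(c,yaw,[np.linalg.norm(P[i]-P[i-1]) for i in range(4)])
piv=(c+np.array([.5852,-.2067,.1])+np.array([.5847,-.2022,.1]))/3;piv=.5*piv+.5*c;print('piv',piv)
z=tool(yaw,.45).apply([0,0,1])
hover=piv-z*(.019+.10); gr=piv-z*.019
print(hover,gr)
s=plan(hover,tool(yaw,.45),5,1); print();plan(gr,tool(yaw,.45),4,1,s)
E
```

```text
[ 0.58508351 -0.20367722  0.1       ] -0.4175650079778492 [np.float64(0.12899300495840663), np.float64(0.09685738189824182), np.float64(0.1300644182001569), np.float64(0.10025732345356207)]
piv [ 0.585039   -0.20393482  0.1       ]
[ 0.53772545 -0.18294391  0.20715321] [ 0.57748474 -0.20058333  0.11710849]
[0.0016, -0.0004, 0.0186, 0.0004, 0.0901, -0.0016, 1]
[-0.0001, -0.0004, 0.0187, 0.0004, 0.0901, -0.0016, 1]
[-0.0018, -0.0004, 0.0186, 0.0004, 0.0901, -0.0016, 1]
[-0.0034, -0.0004, 0.0183, 0.0004, 0.0901, -0.0016, 1]
[-0.0051, -0.0004, 0.018, 0.0004, 0.0901, -0.0016, 1]

[-0.0, 0.0, 0.025, 0.0, 0.0, 0.0, 1]
[-0.0, 0.0, 0.025, 0.0, 0.0, 0.0, 1]
[-0.0, 0.0, 0.025, 0.0, 0.0, 0.0, 1]
[-0.0, 0.0, 0.025, 0.0, 0.0, 0.0, 1]
```

Call:
jog_arm([
  [0.0016,-0.0004,0.0186,0,0.09,-0.0016,0.2],
  [0,-0.0004,0.0187,0,0.09,-0.0016,0.2],
  [-0.0018,-0.0004,0.0186,0,0.09,-0.0016,0.2],
  [-0.0034,-0.0004,0.0183,0,0.09,-0.0016,0.2],
  [-0.005,-0.0004,0.018,0,0.09,-0.0016,0.2],
])

```text
time_s: 1.95
ee_pos: [0.5379, -0.1832, 0.2072]
eef_rot: [3.139, -0.454, -0.418]
force: [0.7, -0.8, -1.3]
grip_width: 0.0579
grip_force: 0.0
```

Call:
jog_arm([
  [0,0,0.02,0,0,0,0.2],
  [0,0,0.03,0,0,0,0.2],
  [0,0,0.03,0,0,0,0.2],
  [0,0,0.02,0,0,0,0.2],
  [0,0,0,0,0,0,0.2],
])

```text
time_s: 2.45
ee_pos: [0.5771, -0.2008, 0.1147]
eef_rot: [3.139, -0.446, -0.418]
force: [0.8, 0.7, 0.8]
grip_width: 0.0564
grip_force: 0.0
```

Call:
jog_arm([
  [0,0,0,0,0,0,-1],
  [0,0,0,0,0,0,-1],
  [0,0,0,0,0,0,-1],
  [0,0,0,0,0,0,-1],
  [0,0,0,0,0,0,-1],
], squeeze=50)

```text
time_s: 2.95
ee_pos: [0.5784, -0.2, 0.1179]
eef_rot: [3.14, -0.451, -0.417]
force: [-0.2, 0.1, 0.2]
grip_width: 0.0199
grip_force: 0.0
```

```bash
python3 - <<'E'
from h import *
snap('wrist','w2.png')
o=ctrl.get_obs();print(o)
piv=np.array([.58504,-.20393,.1]);R=Ro.from_euler('xyz',o['eef_rot']);print(R.inv().apply(o['ee_pos']-piv))
E
```

```text
{'time_s': 3.0, 'qpos': array([-0.38602237,  0.31028647,  1.79655245, -0.02783057,  0.58464123,
        1.62145291]), 'joint_vel': array([-1.00649483e-02,  1.85729593e-03, -2.65349733e-03, -1.83251379e-02,
       -7.73081334e-04,  5.42037718e-05]), 'tau': array([ 2.41040826e+00, -4.92209244e+01, -3.14454675e+01,  6.92595206e-01,
       -1.29608821e+00,  1.61658117e-02]), 'ee_pos': array([ 0.57838242, -0.2000413 ,  0.11779495]), 'eef_rot': array([ 3.13950686, -0.45053015, -0.41650852]), 'force': array([-5.38679687, -7.72944574,  4.38639026]), 'moment': array([-1.50864488,  0.86137355, -0.85883403]), 'grip_force': 6.114558521658182, 'grip_width': 0.016071612424898112}
[ 0.00085154 -0.00082241 -0.01935727]
```

View pics/w2.png

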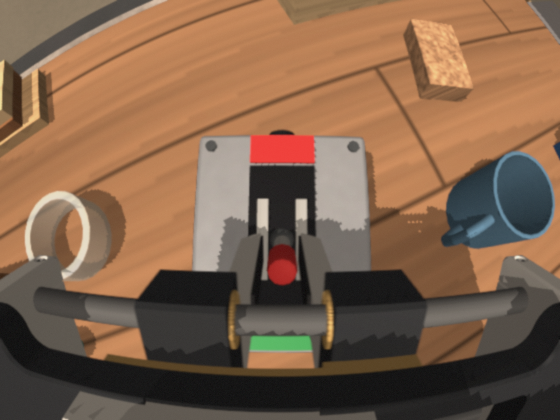

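The wrist view shows the cap at (282,265) between the fingers, and the opening reads 16 mm, which is the cap's diameter. I'll let the grip build up, then pull 13.5 mm.

Call:
jog_arm([
  [0,0,0,0,0,0,-1],
  [0,0,0,0,0,0,-1],
  [0,0,-0.0045,0,0,0,-1],
  [0,0,-0.0045,0,0,0,-1],
  [0,0,-0.0045,0,0,0,-1],
])

```text
time_s: 3.5
ee_pos: [0.5729, -0.198, 0.1294]
eef_rot: [3.139, -0.45, -0.417]
force: [5.7, -7.1, -8.3]
grip_width: 0.0147
grip_force: 50.0
```

Call:
jog_arm([
  [0,0,0,0,0,0,-1],
  [0,0,0,0,0,0,-1],
])

```text
time_s: 3.7
ee_pos: [0.5729, -0.198, 0.1293]
eef_rot: [3.139, -0.45, -0.417]
force: [5.6, -6.7, -8.0]
grip_width: 0.015
grip_force: 50.0
```

```bash
python3 - <<'E'
from h import *
o=ctrl.get_obs()
piv=np.array([.58504,-.20393,.1]);R=Ro.from_euler('xyz',o['eef_rot']);print(R.inv().apply(o['ee_pos']-piv),R.inv().apply(o['force']),o['grip_force'],o['grip_width'])
E
```

```text
[ 0.00062362 -0.00042633 -0.03228569] [ 3.59322439  3.84915763 10.61308445] 49.99653697013855 0.014967824706945446
```

Spring force is about 10 N, so the bat is out. Now swinging it.

Call:
jog_arm([
  [0.0049,0,0.0003,0,-0.15,0,-1],
  [0.0049,0,0.0003,0,-0.15,0,-1],
  [0.0049,0,0.0003,0,-0.15,0,-1],
  [0,0,0,0,0,0,-1],
])

```text
time_s: 4.1
ee_pos: [0.5853, -0.2037, 0.13]
eef_rot: [3.139, 0.012, -0.418]
force: [-9.1, -1.1, -9.5]
grip_width: 0.0151
grip_force: 50.0
```

```bash
python3 - <<'E'
from h import *
o=ctrl.get_obs()
piv=np.array([.58504,-.20393,.1]);R=Ro.from_euler('xyz',o['eef_rot']);print(o['eef_rot'],R.inv().apply(o['ee_pos']-piv),R.inv().apply(o['force']),o['grip_force'],o['grip_width'])
E
```

```text
[ 3.13914385  0.01152734 -0.41813749] [-0.00017141 -0.00024361 -0.02999315] [-7.73162654  4.63262597  9.64120318] 49.99698042869568 0.01508356758989355
```

Call:
jog_arm([
  [0,0,-0.0015,0,0,0,-1],
  [0,0,-0.001,0,0,0,-1],
  [0.0024,0,0.0001,0,-0.075,0,-1],
  [0,0,0,0,0,0,-1],
])

```text
time_s: 4.5
ee_pos: [0.587, -0.2044, 0.1333]
eef_rot: [3.139, 0.079, -0.418]
force: [-8.3, -2.1, -10.3]
grip_width: 0.015
grip_force: 50.0
```

```bash
python3 - <<'E'
from h import *
o=ctrl.get_obs()
piv=np.array([.58504,-.20393,.1]);R=Ro.from_euler('xyz',o['eef_rot']);print(o['eef_rot'],R.inv().apply(o['ee_pos']-piv),R.inv().apply(o['force']),o['grip_force'],o['grip_width'])
E
```

```text
[ 3.13889465  0.0785059  -0.41802537] [-0.00058082 -0.0002664  -0.03333581] [-5.90476171  5.25929048 10.83428285] 49.996604919433594 0.015023741263601368
```

Call:
jog_arm([
  [0.0033,0,0.0001,0,-0.1,0,-1],
  [0.0033,0,0.0001,0,-0.1,0,-1],
  [0.0033,0,0.0001,0,-0.1,0,-1],
  [0.0025,0,0.0001,0,-0.075,0,-1],
  [0,0,0,0,0,0,-1],
])

```text
time_s: 5.0
ee_pos: [0.5978, -0.2092, 0.129]
eef_rot: [3.138, 0.457, -0.419]
force: [-14.0, 0.4, -5.7]
grip_width: 0.0148
grip_force: 50.0
```

```bash
python3 - <<'E'
from h import *
snap('scene','s2.png')
o=ctrl.get_obs()
piv=np.array([.58504,-.20393,.1]);R=Ro.from_euler('xyz',o['eef_rot']);print(o['eef_rot'],R.inv().apply(o['ee_pos']-piv),R.inv().apply(o['force']),o['grip_force'],o['grip_width'])
E
```

```text
[ 3.13823016  0.45344134 -0.41929494] [-0.00049072 -0.00027743 -0.0328737 ] [-6.09925763  6.36382261 10.11369651] 49.99658703804016 0.015100297640984386
```

The bat is over at the red side. I'll lower it into its lock and release.

Call:
jog_arm([
  [0,0,0.004,0,0,0,-1],
  [0,0,0.005,0,0,0,-1],
  [0,0,0.003,0,0,0,-1],
  [0,0,0,0,0,0,-1],
])

```text
time_s: 5.45
ee_pos: [0.5934, -0.2073, 0.1206]
eef_rot: [3.138, 0.449, -0.419]
force: [-7.9, -2.2, -4.3]
grip_width: 0.0154
grip_force: 50.0
```

Call:
jog_arm([
  [0,0,0,0,0,0,0.4],
  [0,0,0,0,0,0,0.4],
  [0,0,0,0,0,0,0.4],
  [0,0,0,0,0,0,0.4],
])

```text
time_s: 5.85
ee_pos: [0.5946, -0.2069, 0.1219]
eef_rot: [3.14, 0.448, -0.418]
force: [0.4, 0.1, -0.6]
grip_width: 0.0437
grip_force: 0.0
```

Call:
jog_arm([
  [0,0,-0.03,0,0,0,0.4],
  [0,0,-0.045,0,0,0,0.4],
  [0,0,-0.045,0,0,0,0.4],
  [0,0,-0.03,0,0,0,0.4],
  [0,0,0,0,0,0,-1],
])

```text
time_s: 6.35
ee_pos: [0.6537, -0.233, 0.2542]
eef_rot: [3.14, 0.441, -0.418]
force: [-0.1, 0.7, 0.4]
grip_width: 0.0611
grip_force: 0.0
```

```bash
python3 - <<'E'
from h import *
o=ctrl.get_obs();print(o['ee_pos'],o['eef_rot'],o['qpos'],o['force'],o['time_s'])
a,m=snap('wrist','w3.png');b,_=snap('scene','s3.png')
b=cv2.resize(b[130:205,190:290],(400,300),interpolation=cv2.INTER_CUBIC)
cv2.imwrite('pics/c3.png',np.hstack([cv2.resize(a,(400,300)),b])[:,:,::-1])
E
```

```text
[ 0.65366586 -0.23302065  0.25415903] [ 3.13995608  0.44113355 -0.41813895] [-0.39793389  1.02605969  0.32445753  0.00885758  2.23214106  1.59450757] [-0.12890383  0.69669206  0.39654267] 6.35
```

View pics/c3.png

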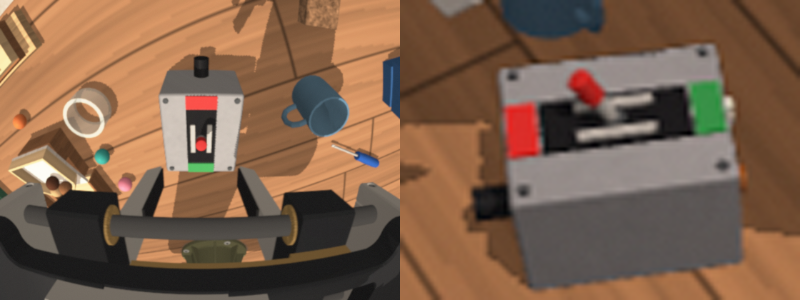

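The bat leans to the red side. Now I check numerically that it is seated, and plan the transfer to the chute.

```bash
python3 - <<'E'
from h import *
import pickle
S=pickle.load(open('m.pkl','rb'))['scene']
piv=np.array([.58504,-.20393,.1]);d=np.array([np.cos(.4176),-np.sin(.4176),0])
for r in(.038,.049):print(proj(S,piv+r*(np.sin(.45)*d+[0,0,np.cos(.45)])))
im=cv2.imread('pics/s3.png');hsv=cv2.cvtColor(im,cv2.COLOR_BGR2HSV)
k=((hsv[...,0]<8)|(hsv[...,0]>172))&(hsv[...,1]>170);k[:143]=0;k[166:]=0;k[:,:228]=0;k[:,246:]=0
ys,xs=np.where(k);print('cap',xs.mean(),ys.mean(),len(xs),xs.min(),xs.max(),ys.min(),ys.max())
psi=-.14;X=np.array([np.cos(psi),np.sin(psi),0]);Y=np.array([-np.sin(psi),np.cos(psi),0])
O=np.array([.550,.186,.045])
h=O-.06*X+.02*Y;h[2]=.2
print(h);plan(h,tool(psi+np.pi/2,0),15,-1)
E
```

```text
[235.96398757 151.76954032]
[233.69819673 149.42465055]
cap 236.21951219512195 151.73170731707316 41 233 240 148 156
[0.4933779  0.21417691 0.2       ]
[-0.0182, -0.0229, 0.0124, -0.0276, 0.021, -0.1209, -1]
[-0.0155, -0.0253, 0.0114, -0.0276, 0.021, -0.1209, -1]
[-0.0125, -0.0273, 0.0104, -0.0276, 0.021, -0.1209, -1]
[-0.0093, -0.0289, 0.0093, -0.0276, 0.021, -0.1209, -1]
[-0.006, -0.0301, 0.0084, -0.0276, 0.021, -0.1209, -1]
[-0.0025, -0.0308, 0.0074, -0.0276, 0.021, -0.1209, -1]
[0.0011, -0.0311, 0.0066, -0.0276, 0.021, -0.1209, -1]
[0.0048, -0.0309, 0.0058, -0.0276, 0.021, -0.1209, -1]
[0.0083, -0.0302, 0.0051, -0.0276, 0.021, -0.1209, -1]
[0.0118, -0.0291, 0.0045, -0.0276, 0.021, -0.1209, -1]
[0.0152, -0.0276, 0.004, -0.0276, 0.021, -0.1209, -1]
[0.0183, -0.0257, 0.0036, -0.0276, 0.021, -0.1209, -1]
[0.0212, -0.0234, 0.0033, -0.0276, 0.021, -0.1209, -1]
[0.0238, -0.0208, 0.0032, -0.0276, 0.021, -0.1209, -1]
[0.0261, -0.0178, 0.0032, -0.0276, 0.021, -0.1209, -1]
```

The cap lies within 0.3 px of the seated prediction, so the drive is locked off. Moving to the chute.

Call:
jog_arm([
  [-0.018,-0.023,0.0124,-0.0276,0.021,-0.121,-1],
  [-0.0155,-0.025,0.0114,-0.0276,0.021,-0.121,-1],
  [-0.0125,-0.027,0.0104,-0.0276,0.021,-0.121,-1],
  [-0.0093,-0.029,0.0093,-0.0276,0.021,-0.121,-1],
  [-0.006,-0.03,0.0084,-0.0276,0.021,-0.121,-1],
])

```text
time_s: 6.95
ee_pos: [0.6006, -0.0856, 0.2327]
eef_rot: [-3.039, 0.314, 0.217]
force: [-0.1, 0.8, 0.9]
grip_width: 0.0132
grip_force: 0.0
```

Call:
jog_arm([
  [-0.0025,-0.031,0.0074,-0.0276,0.021,-0.121,-1],
  [0.001,-0.031,0.0066,-0.0276,0.021,-0.121,-1],
  [0.005,-0.031,0.0058,-0.0276,0.021,-0.121,-1],
  [0.0083,-0.03,0.005,-0.0276,0.021,-0.121,-1],
  [0.012,-0.029,0.0045,-0.0276,0.021,-0.121,-1],
])

```text
time_s: 7.45
ee_pos: [0.5498, 0.0637, 0.2161]
eef_rot: [-3.04, 0.143, 0.823]
force: [0.7, 0.1, -0.3]
grip_width: 0.0002
grip_force: 0.0
```

Call:
jog_arm([
  [0.015,-0.0275,0.004,-0.0276,0.021,-0.121,-1],
  [0.018,-0.0255,0.0036,-0.0276,0.021,-0.121,-1],
  [0.021,-0.0235,0.0033,-0.0276,0.021,-0.121,-1],
  [0.024,-0.021,0.0032,-0.0276,0.021,-0.121,-1],
  [0.026,-0.018,0.0032,-0.0276,0.021,-0.121,-1],
])

```text
time_s: 7.95
ee_pos: [0.4981, 0.2121, 0.1995]
eef_rot: [-3.138, 0.002, 1.422]
force: [0.8, 0.1, -0.4]
grip_width: 0.0006
grip_force: 0.0
```

Call:
jog_arm([
  [0,0,0,0,0,0,-1],
  [0,0,0,0,0,0,-1],
  [0,0,0,0,0,0,-1],
])

```text
time_s: 8.25
ee_pos: [0.5002, 0.2105, 0.2007]
eef_rot: [-3.137, 0.003, 1.415]
force: [-0.7, 0.6, 0.1]
grip_width: 0.0003
grip_force: 0.0
```

```bash
python3 - <<'E'
from h import *
import pickle
im,m=snap('wrist','w4.png');pickle.dump(m,open('w4.pkl','wb'))
o=ctrl.get_obs();print(o['ee_pos'],o['eef_rot'],o['qpos'],o['time_s'])
E
```

```text
[0.50053592 0.21040109 0.20079189] [-3.13775837e+00  2.86894131e-03  1.41477001e+00] [ 3.30837856e-01  2.90879204e-01  1.54368222e+00 -7.67265325e-04
  1.31176232e+00  4.87067963e-01] 8.3
```

View pics/w4.png

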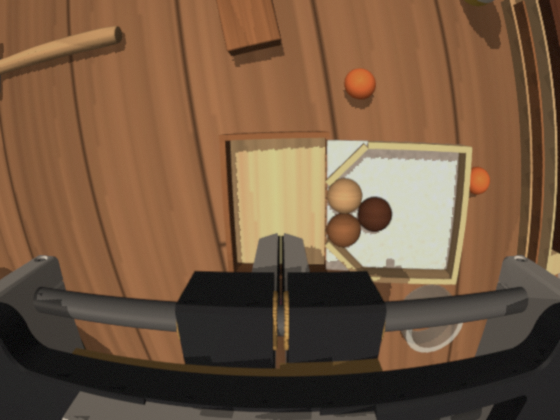

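Wrist view: pale ball (345,196), brown (343,229), dark (375,214), still jammed. The chute's walls run almost along image x, and the opening is at about x=328, between (328,182) and (328,246).

```bash
python3 - <<'E'
from h import *
import pickle
m=pickle.load(open('w4.pkl','rb'))
a,b,c=[onz(m,*p,z,True) for p,z in(((345,196),.066),((343,229),.066),((375,214),.073))]
print(a,b,c,np.linalg.norm(a-b))
e=a-b;print('psi',np.arctan2(e[1],e[0])-np.pi/2)
t=[onz(m,*p,.048,True) for p in((329,133),(226,136),(224,263))];e=t[0]-t[1];print('tray psi',np.arctan2(e[1],e[0]))
w=[onz(m,*p,.095,True) for p in((368,147),(470,149),(456,282),(358,280))];e=w[1]-w[0]+w[2]-w[3];print('chute psi',np.arctan2(e[1],e[0]),np.linalg.norm(w[1]-w[2]))
mid=(.6*(a+b)+.4*np.array([2*.5598,2*.1846,.132]))/2;print('mid',mid)
psi=-.145;X=np.array([np.cos(psi),np.sin(psi),0]);Y=np.array([-np.sin(psi),np.cos(psi),0])
O=mid-.01*X;O[2]=.045;print('O',O)
R=tool(psi+np.pi/2,0)
h=O-.038*X+.02*Y;h[2]=.057
s=plan(h+[0,0,.03],R,4,-1);s=plan(h,R,2,-1,s);plan(h+.018*X,R,2,-1,s)
E
```

```text
[0.56431047 0.20261613 0.066     ] [0.55860475 0.16847401 0.066     ] [0.59191641 0.18125758 0.073     ] 0.03461560547250911
psi -0.16558674753312097
tray psi -0.12873206059008802
chute psi -0.18445582806298672 0.1433776425608383
mid [0.56079457 0.18516704 0.066     ]
O [0.55089951 0.18661197 0.045     ]
[0.0011, 0.0039, 0.0284, -0.001, 0.0007, -0.0028, -1]
[0.001, 0.0039, 0.0284, -0.001, 0.0007, -0.0028, -1]
[0.001, 0.0039, 0.0284, -0.001, 0.0007, -0.0028, -1]
[0.001, 0.0038, 0.0284, -0.001, 0.0007, -0.0028, -1]
[-0.0, -0.0, 0.015, 0.0, 0.0, 0.0, -1]
[-0.0, -0.0, 0.015, 0.0, 0.0, 0.0, -1]
[-0.0, 0.009, 0.0, 0.0, 0.0, 0.0, -1]
[-0.0, 0.009, 0.0, 0.0, 0.0, 0.0, -1]
```

Call:
jog_arm([
  [0.0007,0.004,0.028,-0.001,0.0007,-0.0028,-1],
  [0.0007,0.004,0.028,-0.001,0.0007,-0.0028,-1],
  [0.0007,0.004,0.029,-0.001,0.0007,-0.0028,-1],
  [0.0007,0.004,0.029,-0.001,0.0007,-0.0028,-1],
  [0,0,0.015,0,0,0,-1],
])

```text
time_s: 8.8
ee_pos: [0.5162, 0.2103, 0.0694]
eef_rot: [-3.14, 0.001, 1.426]
force: [0.7, 0.0, 0.1]
grip_width: 0.0002
grip_force: 0.0
```

Call:
jog_arm([
  [0,0,0.015,0,0,0,-1],
  [0,0,0,0,0,0,-1],
  [0,0.009,0,0,0,0,-1],
  [0,0.006,0,0,0,0,-1],
  [0,0,0,0,0,0,-1],
])

```text
time_s: 9.3
ee_pos: [0.5328, 0.2093, 0.0581]
eef_rot: [3.139, -0.001, 1.427]
force: [0.1, 0.4, -0.5]
grip_width: 0.0007
grip_force: 0.0
```

Call:
jog_arm([
  [0,0.007,0,0,0,0,-1],
  [0,0.007,0,0,0,0,-1],
  [0,0.006,0,0,0,0,-1],
  [0,0.005,0,0,0,0,-1],
  [0,0,0,0,0,0,-1],
])

```text
time_s: 9.8
ee_pos: [0.5569, 0.2058, 0.0572]
eef_rot: [3.14, -0.001, 1.428]
force: [-0.3, -1.8, -0.0]
grip_width: -0.0001
grip_force: 0.6
```

```bash
python3 - <<'E'
from h import *
snap('scene','s5.png');a,m=snap('wrist','w5.png');b=cv2.imread('pics/s5.png')
b=cv2.resize(b[220:340,265:425],(400,300),interpolation=cv2.INTER_CUBIC)
cv2.imwrite('pics/c5.png',np.hstack([cv2.resize(a[:,:,::-1],(400,300)),b]))
o=ctrl.get_obs();d=o['ee_pos']-[.5509,.1866,.045];X=np.array([np.cos(-.145),np.sin(-.145)]);print(d[:2]@X,d[:2]@[-X[1],X[0]],d[2],o['force'],o['time_s'])
E
```

```text
0.002669112390484845 0.019964808870811916 0.012222792432374868 [ 0.74516476 -1.11670938  0.38014336] 9.9
```

View pics/c5.png

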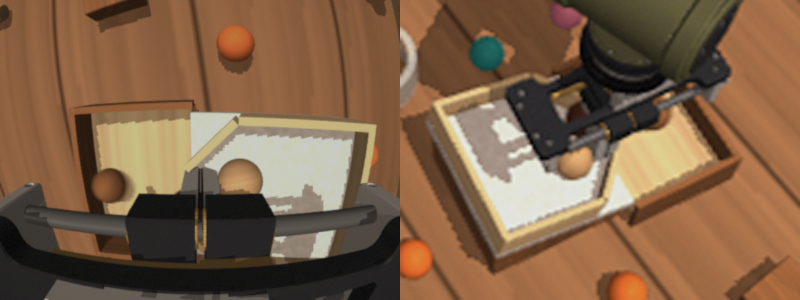

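Brown (108,185) has rolled into the tray, and pale (240,178) is held back by the finger. Lifting out.

Call:
jog_arm([
  [0,-0.002,-0.02,0,0,0,-1],
  [0,0,-0.03,0,0,0,-1],
  [0,0,-0.04,0,0,0,-1],
  [0,-0.03,-0.04,0,0,0,-1],
  [0,-0.05,-0.04,0,0,0,-1],
])

```text
time_s: 10.4
ee_pos: [0.4855, 0.2161, 0.2204]
eef_rot: [3.139, -0.001, 1.427]
force: [-0.1, 0.3, 0.0]
grip_width: 0.0006
grip_force: 0.0
```

Call:
jog_arm([
  [0,-0.05,-0.01,0,0,0,-1],
  [0,-0.04,0,0,0,0,-1],
  [0,0,0,0,0,0,-1],
  [0,0,0,0,0,0,-1],
  [0,0,0,0,0,0,-1],
])

```text
time_s: 10.9
ee_pos: [0.3983, 0.2287, 0.2281]
eef_rot: [3.141, -0.001, 1.428]
force: [0.5, 0.7, -0.0]
grip_width: 0.0006
grip_force: 0.0
```

Call:
jog_arm([
  [0,0,0,0,0,0,-1],
  [0,0,0,0,0,0,-1],
  [0,0,0,0,0,0,-1],
  [0,0,0,0,0,0,-1],
  [0,0,0,0,0,0,-1],
])

```text
time_s: 11.4
ee_pos: [0.3977, 0.2287, 0.2281]
eef_rot: [3.141, -0.0, 1.428]
force: [0.4, -0.4, -0.4]
grip_width: 0.0
grip_force: 0.0
```

```bash
python3 - <<'E'
from h import *
b,_=snap('scene','s6.png');t,_=snap('top','t6.png');o=[cv2.resize(x[:,:,::-1],(400,300),interpolation=cv2.INTER_CUBIC) for x in(b[220:340,265:425],t[172:292,165:325],b[130:205,190:290],b)]
cv2.imwrite('pics/c6.png',np.vstack([np.hstack(o[:2]),np.hstack(o[2:])]));print(ctrl.get_obs()['time_s'],ctrl.get_obs()['ee_pos'])
E
```

```text
11.5 [0.39763668 0.22869481 0.2281373 ]
```

View pics/c6.png

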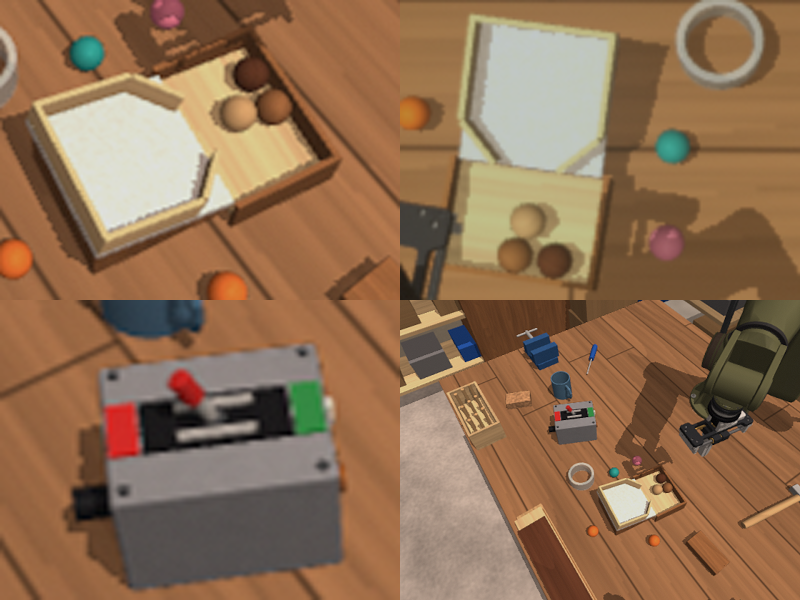

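All three balls are in the tray, at (527,220), (515,255) and (554,260) in the top crop. The toggle is still at red, and the mug, tape and offcut haven't moved. I'll let things settle for a second, then hand in.

Call:
jog_arm([
  [0,0,0,0,0,0,-1],
  [0,0,0,0,0,0,-1],
  [0,0,0,0,0,0,-1],
  [0,0,0,0,0,0,-1],
  [0,0,0,0,0,0,-1],
])

```text
time_s: 12.0
ee_pos: [0.3976, 0.2287, 0.2282]
eef_rot: [3.141, -0.001, 1.428]
force: [0.5, -0.9, -0.4]
grip_width: 0.0006
grip_force: 0.0
```

Call:
jog_arm([
  [0,0,0,0,0,0,-1],
  [0,0,0,0,0,0,-1],
  [0,0,0,0,0,0,-1],
  [0,0,0,0,0,0,-1],
  [0,0,0,0,0,0,-1],
])

```text
time_s: 12.5
ee_pos: [0.3976, 0.2287, 0.2281]
eef_rot: [3.141, -0.001, 1.428]
force: [-0.1, 0.2, 0.9]
grip_width: 0.0005
grip_force: 0.0
```

```bash
python3 -c "
from station import ctrl
print(ctrl.hand_in())"
```

```text
the job is handed in; nothing more can be done
None
```

The job is handed in at 12.5 s: the toggle was locked off before any ball was touched, one nudge sent all three balls into the catch tray, and the last pictures showed the mug, tape roll and offcut where they were; no verdict came back.

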